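# Unfold the draining stand with its gate lever, hang the beaker, set it to drain

### The job

Work the draining stand's gate lever from its far parked row through the zigzag slot to the right-hand end of the middle row, which raises the folded pegs to the loading lean, and let go of it. Hang the steel beaker mouth-down on the long peg so that it is seated and let go of it, then take the lever on through the slot to the left-hand end of the near row to swing the pegs up for draining. Leave the lever there and the beaker hanging still, without disturbing the spice jars or the other things.

Things in the scene. Friction and masses are not known exactly. Their poses are not given: they have to be found in the camera images.
- drain_stand: Draining stand fixed to the worktop: steel base plate 135 x 265 mm (own x -62..73, y -132..132 mm), top 10 mm up. Origin: centre of its underside; x points away from the robot (turned by a small yaw), y left, z up. Left: a grey lever housing 127 x 104 mm centred at own (0, 75) mm. Right: a peg shaft along y at own x 45, z 50 mm, with a 69 mm tall cheek at y -129.
- gate_centre (a point): Centre of the steel gate plate, on its top, 78 mm up, at own (0, 75) mm of the stand; axes as the stand's. Its S-shaped slot, 14 mm wide, has three crosswise rows at x = +22 (far, parked), 0 (middle, loading) and -22 mm (near, draining), each from y = -14 to +14 mm. Far and middle rows join at their left (+y) ends, middle and near rows at their right ends.
- load_notch (a point): Right end of the slot's middle row, on the gate plate: where the lever's rod must stand while the beaker is hung. From parking the lever goes left, toward the robot, then right to come here.
- drain_notch (a point): Left end of the slot's near row, on the gate plate: where the lever's rod must stand at the end. From the loading notch the lever goes toward the robot, then left to come here.
- lever_knob (a point): Centre of the lever's black ball knob, 38 mm in diameter, 130 mm from the pivot on a 9 mm rod; its z points outward along the rod. Some 150 mm up with the lever upright. 2 to 3 N at the knob move it; it stays where it is left. Parked, it stands close before the toaster oven's door: tilt the gripper about 25 degrees with its body toward the robot. A coffee maker 0.33 m tall stands to the left.
- lever_pivot (a point): Point about which the lever swings, inside the housing, 58 mm below gate_centre; axes as the stand's. Knob centre in the stand's axes from here: 130 mm x (cos s sin f, sin s, cos s cos f) with f = lever_fore, s = lever_side.
- lever_fore (a joint): Lever's fore-and-aft angle, rad: +0.38 in the far (parked) row, 0 in the middle (loading) row, -0.38 in the near (draining) row; the slot gives about 0.045 of play either way. It is linked to the peg shaft: the pegs lean toward the robot by 40 degrees + 1.148 x this angle (65 parked, 40 loading, 15 draining).
- lever_side (a joint): Lever's sideways angle, rad: + to the left (stand's +y), - to the right. The left lane of the slot is at +0.25, the right lane at -0.25, with about 0.045 of play; parked, it starts anywhere from -0.25 to 0 in the far row.
- long_peg_root (a point): Foot of the long peg, on the shaft's axis (shaft radius 7 mm, with an 11 mm collar), 50 mm above the worktop, at own (45, -85, 50) mm of the stand. The short peg, 45 mm long, stands 73 mm to the left of it on the same shaft and is not used.
- long_peg_tip (a point): Rounded tip of the long peg: a bar 12 mm thick, 118 mm from root to tip, free along all its length above the shaft. The direction root to tip is the peg's axis; it leans toward the robot's side.
- beaker: Plain steel beaker without handle, 110 mm tall, 120 g, standing mouth-down on the worktop in front of the stand. Origin: centre of its mouth plane; z points from the mouth to the closed end (up at the start). Outside diameter 62 mm at the mouth, 55 mm near the closed end; wall 3 mm, inside depth 106 mm.
- beaker_inside (a point): Centre of the inner face of the beaker's closed end, 106 mm along its z from the mouth. On a peg it sits near the peg's tip; once let go the beaker swings until its inner wall leans on the peg.
- spice_jar_1: Spice jar 41 mm in diameter, 105 mm tall, dark cap, beside the beaker. Origin at the centre of its underside. Bystander.
- spice_jar_2: Another spice jar, same size. Origin at the centre of its underside. Bystander.
- mug: Cream mug with handle, 78 x 113 x 100 mm, behind the coffee maker. Bystander.
- garlic: Garlic bulb, 48 mm, on the worktop behind the stand. Bystander.

How it is judged:
By the outcome, as a careful person would: the job done as asked, in the order asked, and still so for the second after the job is handed in, with the robot touching nothing.
It also fails if it takes over 61 s, if anything falls off the work surface, if the arm or the gripper's body presses on something with over 40 N, if the wrist force passes 120 N, or if a joint passes its speed limit or range.

### The arm

A 6-joint arm with a two-finger parallel gripper is mounted at the origin on a cart in front of the work surface, level with it; the furniture and walls round the work are solid. World frame = base frame: x ahead of the robot, y to its left, z up, the work surface at z = 0. Lengths are in mm, angles in rad, forces in N, time in s.
With the tool pointing down it reaches from about 350 to 875 mm from the base axis. Payload 4.2 kg.
Tool frame: the origin (TCP) lies between the finger pads; the fingertips stand 17 mm ahead of it and the grasp point (between the pads) lies 2 mm behind it; z points along the fingers, y is the line along which they close (so a half turn about z gives the same grasp; the last joint's range is limited). The gripper opens to 85 mm and grips with 20 to 120 N. Pads are 22 mm wide; open, the fingers measure 114 mm over their backs; the gripper's body (76 mm by 85 mm) begins 54 mm behind the grasp point. The pads swing forward as they close: fully open they stand 13 mm farther back than shut.
Start: joints at [0.259, 0.385, 0.008, 0, -1.194, -0.259], TCP at [624.979, 0.025, 248.312] pointing down, gripper open.
Joint ranges: [-3.14, 3.14], [-1.21, 2.06], [-1.07, 1.41], [-3.16, 2.05], [-2.99, -0.16], [-3.1, 3.1]. Speed limits (rad/s): [2.79, 2.79, 3.14, 3.14, 3.14, 3.14].

### API

Orientations are given as a unit quaternion [x, y, z, w].
In Python, from bench import arm gives the robot as it stands.
- The arm moves only by the shell command python3 jog.py 'ROWS' [OPENING]. ROWS is rows parted by semicolons, their numbers by spaces, 1 to 10 of them, each of 6 numbers: dx, dy, dz in mm, then a rotation vector rx, ry, rz in rad; each row is the pose to reach, as a shift and turn from the pose commanded when the command began, along the tool's axes at that moment; what a row does not reach only later rows make up. A row lasts 1/10 s, in which the tool goes at most 50 mm and 0.15 rad, less where a joint would pass 70% of its speed; a pose out of reach is approached as far as the arm can. OPENING is the finger opening in mm, set as the command begins (- or left out keeps the last). The fingers move at their own pace and stop on an object; the grip force is fixed at half the most. Time passes only in rows, so rows that do not move let the fingers close. It prints the time, the measured TCP pose, the force, the opening and the grip force at its end.
- arm.read_state(): the state, without advancing time (a new reading comes with each control period).
- arm.get_image(name): name is "scene" or "side" or "wrist"; returns the picture (480x640x3 uint8, blue, green, red); there is no depth.
- arm.get_calibration(name): a dict with "K" (3x3 intrinsics, pixels), "D" ([k1, k2, p1, p2, k3] as OpenCV has them; the pictures are not rectified), "rvec" (rotation vector, rad) and "tvec" (3), from world to camera coordinates, as OpenCV has them. Camera axes: x right, y down, z forward; pixel columns grow to the right and rows downward; lengths in mm; the calibration is good to about 2 mm. A picture is of the moment at which its call begins: read the wrist's pose just before it. get_calibration takes no time and is no camera call; for the wrist camera it gives the pose at the moment of the call.
- arm.job_done(): hands the job in; it is judged then, once.
The state is a dict: "clock": time; "joints": joint angles; "joint_vel": joint speeds; "joint_efforts": joint torques, N m; "position": TCP position; "ee_rot": TCP orientation; "contact_force": force on the tool from outside, world axes, zero at the start; "wrist_torque": the same for the moment, N m; "gripper_width": finger opening in mm; "grasp_force": force on a finger pad.
Only numpy, scipy, OpenCV 4.12 (cv2) and the standard library are available. Lean on these libraries where they do the work, as an engineer would, in place of code of your own. Each camera call takes 0.05 s, during which the arm holds its last target. There are 200 camera calls.

## Working session

There is one attempt and no reset: what is moved stays moved. The work goes in short steps, Python scripts to look and compute and a shell command to move; the robot and the scene stay as the last step left them, time stands still between calls to the robot, and variables do not carry over. Pictures are saved under pics/ and viewed, at most 12 in all, crops included, and the job is handed in when it is done.

```bash
ls; mkdir -p pics
cat > h.py <<'E'
import numpy as np, cv2
from scipy.spatial.transform import Rotation as R
from bench import arm
def cal(n):
    c=arm.get_calibration(n); return {k:np.array(v,float) for k,v in c.items()}
def ray(n,px,c=None):
    c=c or cal(n); p=cv2.undistortPoints(np.array([[px]],float),c['K'],c['D'])[0,0]
    M=cv2.Rodrigues(c['rvec'])[0]; o=-M.T@c['tvec'].ravel(); d=M.T@np.array([p[0],p[1],1]); return o,d/np.linalg.norm(d)
def plane(n,px,z,c=None):
    o,d=ray(n,px,c); return o+d*(z-o[2])/d[2]
def tri(*v):
    A=np.zeros((3,3));b=np.zeros(3)
    for o,d in v:
        P=np.eye(3)-np.outer(d,d);A+=P;b+=P@o
    x=np.linalg.solve(A,b); return x,[np.linalg.norm((np.eye(3)-np.outer(d,d))@(x-o)) for o,d in v]
def proj(n,X,c=None):
    c=c or cal(n); return cv2.projectPoints(np.array(X,float).reshape(-1,3),c['rvec'],c['tvec'],c['K'],c['D'])[0][:,0]
E
python3 - <<'E'
from h import *
for n in ['scene','side','wrist']:
    cv2.imwrite(f'pics/{n}0.png',arm.get_image(n))
    o,d=ray(n,(320,240));print(n,o.round(),d.round(2))
s=arm.read_state();print(s['position'],s['ee_rot'],s['clock'])
E
```

```text
bench.py
jog.py
pics
scene [  6. 559. 504.] [ 0.69 -0.58 -0.44]
side [ 573. -636.  665.] [ 0.02  0.79 -0.61]
wrist [624. -71. 373.] [ 0.01  0.29 -0.96]
[6.24591006e+02 1.60206814e-02 2.47498250e+02] [-7.07070848e-01  7.07142219e-01  5.37903034e-04 -6.39221599e-04] 0.15
```

View pics/scene0.png

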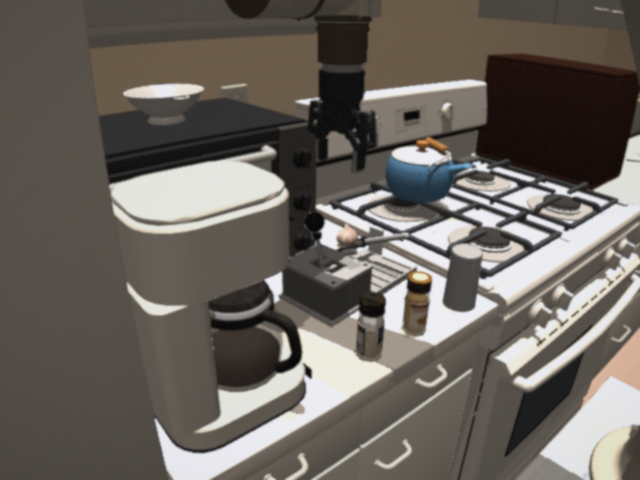

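View pics/side0.png

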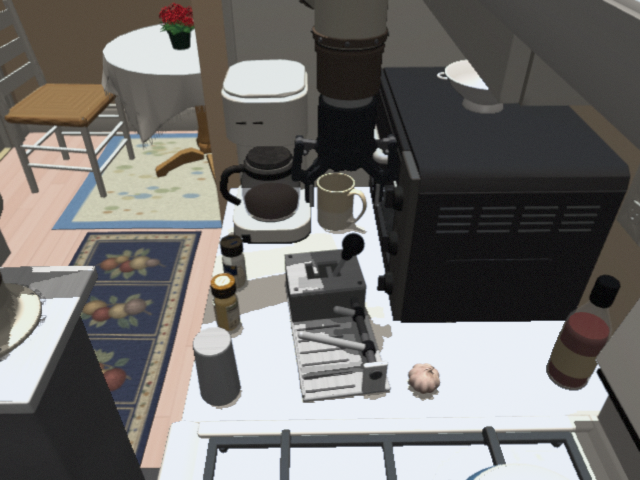

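View pics/wrist0.png

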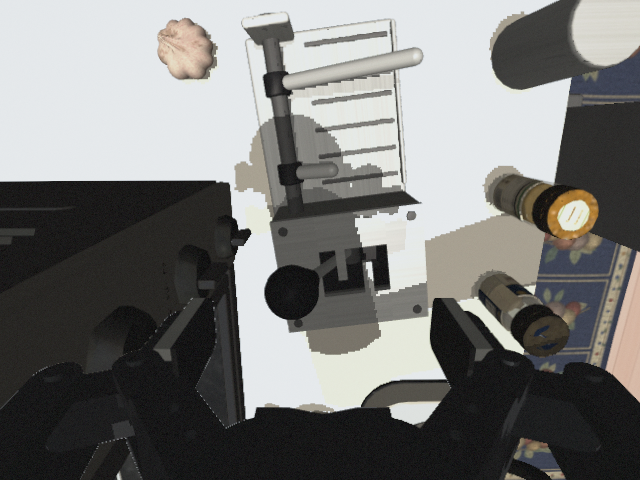

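The scene, side and wrist views show everything. In wrist: gate-plate screws at about (283,232), (411,216), (417,309), (298,323), knob at (291,292), long peg from (283,83) to (418,57). In side: knob at (353,244), beaker top around (213,343). In scene: beaker top around (467,253), knob at (314,221).

Run:
```python
from h import *
S=[plane('wrist',p,78)for p in[(283,232),(411,216),(417,309),(298,323)]]
for s in S: print('screw',s.round(1))
print('gate',np.mean(S,0).round(1))
# edges: far->near dirs
a=((S[0]-S[1])+(S[3]-S[2]))/2; b=((S[3]-S[0])+(S[2]-S[1]))/2
print('x edge',a.round(1),np.degrees(np.arctan2(a[1],a[0])),'y edge',b.round(1),np.degrees(np.arctan2(-b[0],b[1])))
# knob blobs
K=[]
for n,(u,v),w in[('wrist',(291,292),40),('side',(353,244),18),('scene',(314,221),16)]:
    im=cv2.imread(f'pics/{n}0.png'); g=im.max(2); m=np.zeros_like(g); m[v-w:v+w,u-w:u+w]=(g[v-w:v+w,u-w:u+w]<45)*255
    m=cv2.morphologyEx(m,cv2.MORPH_OPEN,np.ones((7,7)))
    c=max(cv2.findContours(m,0,2)[0],key=cv2.contourArea);(x,y),r=cv2.minEnclosingCircle(c);print(n,x,y,r); K.append(ray(n,(x,y)))
print('knob',tri(*K),tri(K[0],K[1]))
r=[plane('wrist',(283,83),57),plane('wrist',(283,83),50)];print('root',r)
print('tip z~100',plane('wrist',(418,57),100))
for n,p in [('side',(213,343)),('scene',(467,253))]: print('beaker top',n,plane(n,p,110))
print('jars side',plane('side',(231,244),105),plane('side',(222,284),105)); print('jars wrist',plane('wrist',(540,328),105),plane('wrist',(574,213),105))
for n,b in[('side',(160,300,300,420)),('scene',(400,220,520,330))]:
    x0,y0,x1,y1=b;im=cv2.imread(f'pics/{n}0.png')[y0:y1,x0:x1];cv2.imwrite(f'pics/c_{n}.png',cv2.resize(im,None,fx=3,fy=3))
a=cv2.imread('pics/c_side.png');b=cv2.imread('pics/c_scene.png');h=max(a.shape[0],b.shape[0])
cv2.imwrite('pics/c.png',np.hstack([cv2.copyMakeBorder(i,0,h-i.shape[0],0,0,0) for i in(a,b)]))
```

```text
screw [656.8  11.6  78. ]
screw [550.4  -2.1  78. ]
screw [539.1  83.3  78. ]
screw [645.8  97.1  78. ]
gate [598.   47.5  78. ]
x edge [106.5  13.8   0. ] 7.374022349632572 y edge [-11.1  85.4   0. ] 7.411421125926681
wrist 293.8780517578125 291.1219482421875 29.240985870361328
side 351.0 247.5 14.009025573730469
scene 306.4090881347656 219.30909729003906 16.59717559814453
knob (array([647.1135508 ,  40.22056134, 137.23189964]), [np.float64(3.6581160643620763), np.float64(7.678274570347704), np.float64(11.03503562834332)]) (array([644.05104039,  42.87743573, 127.11797775]), [np.float64(0.6861667365370893), np.float64(0.6861667365369541)])
root [array([ 655.43614821, -106.93155711,   57.        ]), array([ 656.12911828, -107.71848708,   50.        ])]
tip z~100 [ 558.35644349 -118.94759631  100.        ]
beaker top side [ 438.41017898 -146.00026377  110.        ]
beaker top scene [ 428.33670588 -131.85837243  110.        ]
jars side [437.45624178  84.55795832 105.        ] [434.59460663 -18.84366333 105.        ]
jars wrist [442.20043537  87.31278996 105.        ] [432.75169543 -10.89076847 105.        ]
```

View pics/c.png

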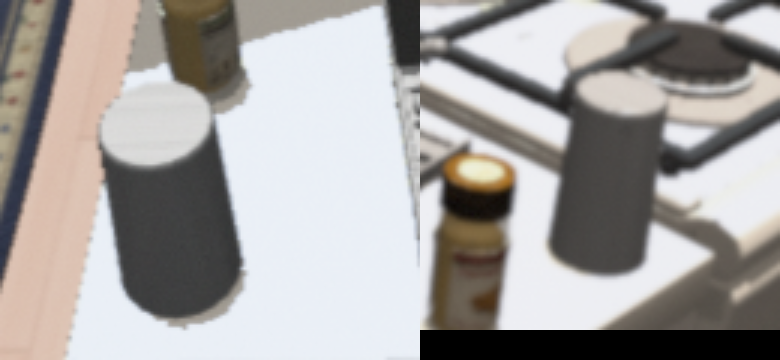

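The beaker's top centre is at about (212,342) in side and (467,251) in scene.

```bash
cat >> h.py <<'E'
G=np.array([598.,47.5,78.]); PSI=np.radians(7.4); RZ=R.from_euler('z',PSI)
def own(p): return np.array([G[0],G[1],0])+RZ.apply(np.array(p,float)-[0,75,0])
def knob(f,s): return G-[0,0,58]+RZ.apply(130*np.array([np.cos(s)*np.sin(f),np.sin(s),np.cos(s)*np.cos(f)]))
BASE=R.from_matrix(np.array([[-1,0,0],[0,1,0],[0,0,-1.]]))
def ori(tilt,s=0,yaw=PSI): return R.from_euler('z',yaw)*R.from_rotvec([-s,0,0])*R.from_rotvec([0,-tilt,0])*BASE
def delta(P,Q):
    st=arm.read_state(); T=R.from_quat(st['ee_rot']); 
    d=T.inv().apply(np.array(P)-st['position']); w=(T.inv()*Q).as_rotvec()
    print('t',round(st['clock'],1),'at',np.round(st['position'],1),'d',d.round(1),'w',w.round(3),'rows',round(max(np.linalg.norm(d)/50,np.linalg.norm(w)/.15),1))
E
python3 - <<'E'
from h import *
for s in [-.25,-.15,-.05,0]: print(s,knob(.38,s).round(1),*[proj(n,knob(.38,s)).round(0)for n in('wrist','side','scene')])
for s in [-.15,-.05]:
  k=knob(.38,s);Q=ori(.436,s*.7);z=Q.apply([0,0,1]);delta(k-90*z,Q)
print('cm handle',plane('wrist',(365,400),100),plane('wrist',(460,390),100))
print('beaker in wrist',proj('wrist',[437,-145,110]), 'oven',plane('wrist',(237,290),150))
E
```

```text
-0.25 [648.5  21.6 137. ] [[287. 269.]] [[355. 251.]] [[319. 220.]]
-0.15 [647.8  34.4 139.4] [[288. 287.]] [[354. 245.]] [[314. 221.]]
-0.05 [646.6  47.3 140.6] [[290. 305.]] [[353. 239.]] [[308. 222.]]
0 [645.8  53.7 140.7] [[291. 313.]] [[352. 237.]] [[306. 223.]]
t 0.1 at [624.6   0.  247.5] d [-21.   13.4  27. ] w [ 0.231 -0.434  1.438] rows 10.1
t 0.1 at [624.6   0.  247.5] d [-39.5  15.3  25.4] w [ 0.287 -0.384  1.424] rows 10.0
cm handle [585.42542361 162.68774068 100.        ] [500.51798807 152.52652469 100.        ]
beaker in wrist [[609.4386213   13.57400386]] oven [680.64095564  31.45669294 150.        ]
```

```bash
python3 jog.py '-13 7 0 .12 -.2 .7; -26 14 10 .25 -.42 1.434; -26 14 20 .25 -.42 1.434; -26 14 26 .25 -.42 1.434; -26 14 26 .25 -.42 1.434; -26 14 26 .25 -.42 1.434; -26 14 26 .25 -.42 1.434; -26 14 26 .25 -.42 1.434; -26 14 26 .25 -.42 1.434; -26 14 26 .25 -.42 1.434' 62
python3 jog.py '0 0 0 0 0 0;0 0 0 0 0 0'
python3 - <<'E'
from h import *
cv2.imwrite('pics/w1.png',arm.get_image('wrist'))
k=knob(.38,-.125);Q=ori(.436,-.1);z=Q.apply([0,0,1]);delta(k-90*z,Q);delta(k+2*z,Q)
print(proj('wrist',k))
E
```

```text
clock: 1.15
position: [610.9, 25.9, 222.4]
ee_rot: [-0.058, 0.974, 0.055, 0.214]
contact_force: [0.1, 0.9, -0.2]
gripper_width: 61.9
grasp_force: 0.0
clock: 1.35
position: [610.8, 26.1, 222.3]
ee_rot: [-0.063, 0.974, 0.054, 0.213]
contact_force: [0.1, 0.0, 0.5]
gripper_width: 62.0
grasp_force: 0.0
t 1.4 at [611.4  26.2 222.6] d [ 1.3 -1.6  1.1] w [-0.012 -0.001  0.024] rows 0.2
t 1.4 at [611.4  26.2 222.6] d [ 1.2 -0.4 93.1] w [-0.012 -0.001  0.024] rows 1.9
[[320.83728186 247.5732282 ]]
```

View pics/w1.png

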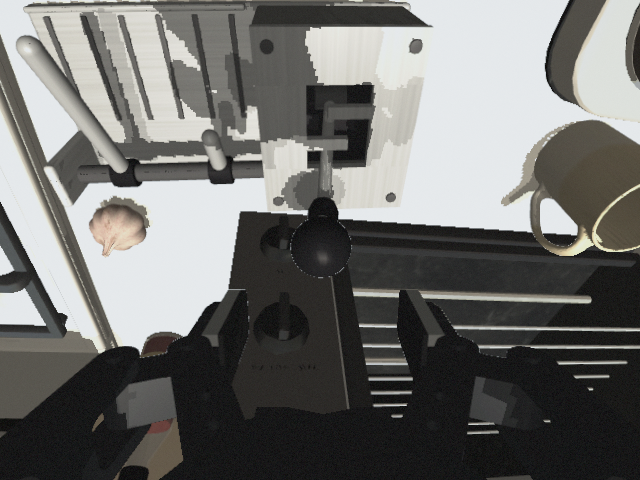

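The knob centre is at (321,246), within 2 px of the prediction (321,248), so I descend and grip.

```bash
python3 jog.py '0 0 25 0 0 0; 1 0 50 0 0 .02; 1 0 70 0 0 .02; 1 0 85 0 0 .02; 1 0 93 0 0 .02; 1 0 93 0 0 .02'
python3 jog.py '0 0 0 0 0 0;0 0 0 0 0 0;0 0 0 0 0 0;0 0 0 0 0 0;0 0 0 0 0 0;0 0 0 0 0 0' 30
cat > lev.py <<'E'
import sys; from h import *
# move offsets for lever path, relative to a measured grip (f0,s0)
z=R.from_quat(arm.read_state()['ee_rot']).apply([0,0,1]); p=arm.read_state()['position']
v=RZ.inv().apply(p-2*z-(G-[0,0,58])); print('grip own',v.round(1),np.linalg.norm(v).round(1),'f',np.arctan2(v[0],v[2]).round(3),'s',np.arcsin(v[1]/np.linalg.norm(v)).round(3))
t,*fs=map(float,sys.argv[1:])
for f,s in zip(fs[::2],fs[1::2]):
    Q=ori(t,s*.7); print(f,s,end=' '); delta(knob(f,s)+2*Q.apply([0,0,1]),Q)
E
python3 lev.py .436 .38 -.125 .38 .06 .38 .25 .19 .25 0 .25
```

```text
clock: 2.0
position: [648.3, 38.1, 136.8]
ee_rot: [-0.052, 0.974, 0.056, 0.212]
contact_force: [-0.0, -0.1, -0.0]
gripper_width: 62.3
grasp_force: 0.0
clock: 2.6
position: [648.8, 38.2, 139.1]
ee_rot: [-0.052, 0.974, 0.056, 0.214]
contact_force: [0.5, -1.7, 3.7]
gripper_width: 35.4
grasp_force: 59.7
grip own [ 48.4 -16.  120.9] 131.2 f 0.38 s -0.122
0.38 -0.125 t 2.6 at [648.8  38.2 139.1] d [ 1.  -0.3  0.8] w [-0.001  0.002 -0.003] rows 0.0
0.38 0.06 t 2.6 at [648.8  38.2 139.1] d [ 1.4 23.4  2.1] w [ 0.116  0.002 -0.058] rows 0.9
0.38 0.25 t 2.6 at [648.8  38.2 139.1] d [ 5.1 47.1  6.6] w [ 0.236  0.002 -0.115] rows 1.8
0.19 0.25 t 2.6 at [648.8  38.2 139.1] d [23.  47.6 -9.2] w [ 0.236  0.002 -0.115] rows 1.8
0.0 0.25 t 2.6 at [648.8  38.2 139.1] d [ 43.6  47.7 -21.4] w [ 0.236  0.002 -0.115] rows 1.8
```

```bash
python3 jog.py '0 8 0 .04 0 -.02; 1 16 1 .08 0 -.04; 1.5 24 2 .12 0 -.06; 2 32 3 .16 0 -.08; 4 40 5 .2 0 -.1; 5 47 6 .236 0 -.115; 5 47 6 .236 0 -.115'
python3 lev.py .436 .38 .25 .3 .25 .19 .25 .1 .25 0 .25
python3 -c "
from h import *
cv2.imwrite('pics/s2.png',arm.get_image('wrist'))"
```

```text
clock: 3.3
position: [642.5, 85.6, 137.4]
ee_rot: [-0.084, 0.968, -0.073, 0.223]
contact_force: [6.2, -2.7, 5.3]
gripper_width: 35.1
grasp_force: 61.4
grip own [ 48.2  32.3 119.2] 132.6 f 0.384 s 0.246
0.38 0.25 t 3.3 at [642.5  85.6 137.4] d [2.3 0.2 1.4] w [-0.004  0.005  0.004] rows 0.1
0.3 0.25 t 3.3 at [642.5  85.6 137.4] d [ 9.5 -0.3 -5.6] w [-0.004  0.005  0.004] rows 0.2
0.19 0.25 t 3.3 at [642.5  85.6 137.4] d [ 20.2  -0.9 -14.4] w [-0.004  0.005  0.004] rows 0.5
0.1 0.25 t 3.3 at [642.5  85.6 137.4] d [ 29.7  -1.2 -20.6] w [-0.004  0.005  0.004] rows 0.7
0.0 0.25 t 3.3 at [642.5  85.6 137.4] d [ 40.8  -1.3 -26.5] w [-0.004  0.005  0.004] rows 1.0
```

View pics/s2.png

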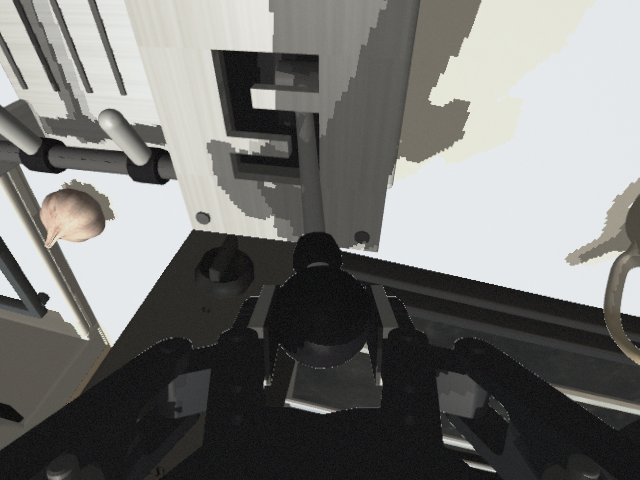

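The rod is in the left lane at the far row, with the knob held. Now it goes toward the robot.

```bash
python3 jog.py '4 0 -3 0 0 0; 7.5 -.5 -7 0 0 0; 13 -1 -12 0 0 0; 18 -1 -16 0 0 0; 23 -1 -19 0 0 0; 28 -1.5 -22 0 0 0; 34 -1.5 -26 0 0 0; 39 -1.5 -28 0 0 0; 39 -1.5 -28 0 0 0'
python3 lev.py .436 0 .25 0 .12 0 0 0 -.12 0 -.25
```

```text
clock: 4.25
position: [593.7, 79.5, 144.7]
ee_rot: [-0.081, 0.969, -0.07, 0.221]
contact_force: [0.0, 1.9, 6.5]
gripper_width: 35.1
grasp_force: 60.6
grip own [ -1.   32.6 126.5] 130.6 f -0.008 s 0.252
0.0 0.25 t 4.2 at [593.7  79.5 144.7] d [-0.6 -0.3  1. ] w [ 0.002  0.001 -0.001] rows 0.0
0.0 0.12 t 4.2 at [593.7  79.5 144.7] d [ -0.7 -17.    0.8] w [-0.081  0.001  0.038] rows 0.6
0.0 0.0 t 4.2 at [593.7  79.5 144.7] d [  0.  -32.4   2.3] w [-0.157  0.001  0.073] rows 1.2
0.0 -0.12 t 4.2 at [593.7  79.5 144.7] d [  1.5 -47.4   5.6] w [-0.233  0.001  0.109] rows 1.7
0.0 -0.25 t 4.2 at [593.7  79.5 144.7] d [  4.  -63.   10.9] w [-0.316  0.001  0.147] rows 2.3
```

```bash
python3 jog.py '-.5 -8 0 -.04 0 .02; -.5 -17 0 -.08 0 .04; 0 -24 1 -.12 0 .055; 0 -32 1.5 -.157 0 .073; .5 -40 3 -.2 0 .09; 1.5 -47 4.5 -.233 0 .109; 3 -55 7 -.275 0 .128; 4 -63 10 -.316 0 .147; 4 -63 10 -.316 0 .147'
python3 lev.py .436 0 -.25
python3 jog.py '0 0 0 0 0 0;0 0 0 0 0 0;0 0 0 0 0 0' 62
python3 jog.py '0 0 -25 0 0 0; 0 0 -50 0 0 0; 0 0 -90 0 0 0; 0 0 -90 0 0 0; 0 0 -90 0 0 0'
python3 - <<'E'
from h import *
for n in('side','wrist'): cv2.imwrite(f'pics/{n}3.png',arm.get_image(n))
root=own([45,-85,50]); 
print('root,tip expected',root, own([45-118*np.sin(np.radians(40)),-85,50+118*np.cos(np.radians(40))]))
for n in('side','wrist'):
  print(n,proj(n,[knob(0,-.25),root,own([45-112*np.sin(np.radians(40)),-85,50+112*np.cos(np.radians(40))])]).round(0).tolist())
B=np.array([437,-145,110.]); yaw=PSI
Q=ori(0,0,PSI)
delta(B+[0,0,90],Q); print(own([0,-85,0]))
E
```

```text
clock: 5.15
position: [605.1, 15.8, 146.6]
ee_rot: [-0.045, 0.971, 0.1, 0.213]
contact_force: [-2.9, -8.7, 13.3]
gripper_width: 35.6
grasp_force: 61.6
grip own [  2.1 -32.7 128.4] 132.5 f 0.016 s -0.249
0.0 -0.25 t 5.2 at [605.1  15.8 146.6] d [3.  0.1 1.4] w [0.001 0.007 0.002] rows 0.1
clock: 5.45
position: [600.4, 15.5, 142.0]
ee_rot: [-0.044, 0.972, 0.098, 0.207]
contact_force: [-0.3, 0.4, -0.6]
gripper_width: 62.1
grasp_force: 0.0
clock: 5.95
position: [565.5, -3.0, 224.3]
ee_rot: [-0.044, 0.972, 0.099, 0.209]
contact_force: [-0.5, -0.0, 0.1]
gripper_width: 62.1
grasp_force: 0.0
root,tip expected [ 663.23249776 -105.37158414   50.        ] [ 588.0152933  -115.14059335  140.39324429]
side [[327.0, 249.0], [369.0, 347.0], [323.0, 312.0]]
wrist [[322.0, 255.0], [154.0, 234.0], [89.0, 235.0]]
t 6.0 at [565.5  -2.9 222.7] d [ 132.7 -126.3  -60.2] w [ 0.171  0.431 -0.037] rows 3.9
[ 618.60729545 -111.16738598    0.        ]
```

View pics/side3.png

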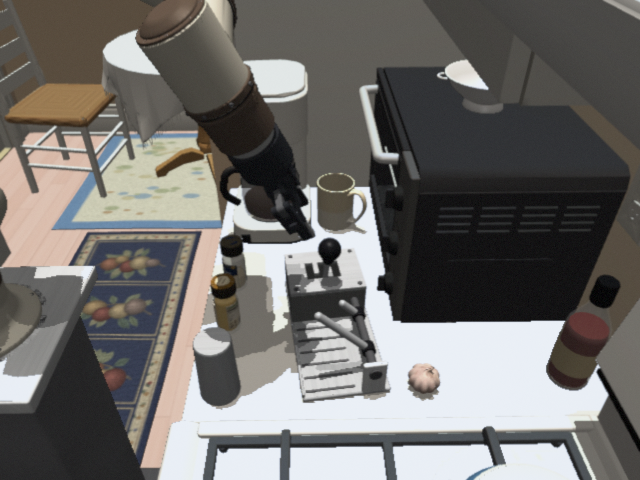

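The lever stands at the right end of the middle row (knob at (330,249)) and the pegs are raised, with the long-peg tip at about (318,315). The gripper is clear, so I go above the beaker.

```bash
python3 jog.py '20 -20 -30 0 .1 0; 50 -50 -50 .05 .2 0; 90 -85 -60 .1 .3 -.02; 120 -115 -60 .171 .431 -.037; 133 -126 -60 .171 .431 -.037; 133 -126 -60 .171 .431 -.037; 133 -126 -60 .171 .431 -.037' 85
python3 - <<'E'
from h import *
B=np.array([437,-145,110.])
delta(B+[0,0,90],ori(0,0,PSI)); im=arm.get_image('wrist');cv2.imwrite('pics/w4.png',im); c=cal('wrist')
u,v=proj('wrist',B,c)[0];print(u,v, proj('wrist',B+[0,27,0],c))
E
```

```text
clock: 6.75
position: [438.2, -144.5, 200.6]
ee_rot: [-0.064, 0.998, 0.001, 0.002]
contact_force: [0.2, 1.2, 0.1]
gripper_width: 84.8
grasp_force: 0.0
t 6.8 at [ 438.2 -144.5  200.6] d [ 1.2 -0.3  0.6] w [ 0.001  0.004 -0.001] rows 0.0
320.87456390509095 246.43644223552428 [[363.71038091 251.68935088]]
```

View pics/w4.png

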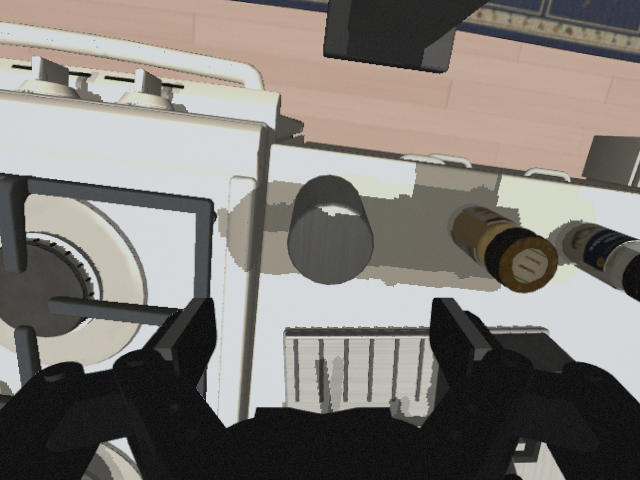

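The beaker's top disc is centred near (331,242), about 6 mm left (+y) of my estimate. I correct for that and descend.

```bash
python3 -c "
from h import *
b=plane('wrist',(331,242),110);print(b);delta([b[0],b[1],85],ori(0,0,PSI))"
```

```text
[ 433.32467032 -139.14272388  110.        ]
t 6.8 at [ 438.6 -144.4  201.2] d [  5.2   5.8 116.1] w [ 0.001  0.005 -0.001] rows 2.3
```

```bash
python3 jog.py '4 6 10 0 0 0; 4 6 40 0 0 0; 4 6 70 0 0 0; 4 6 95 0 0 0; 4 6 110 0 0 0; 4 6 116 0 0 0; 4 6 116 0 0 0'
python3 jog.py '0 0 0 0 0 0;0 0 0 0 0 0;0 0 0 0 0 0;0 0 0 0 0 0;0 0 0 0 0 0;0 0 0 0 0 0' 40
cat > bk.py <<'E'
import sys; from h import *
th=np.radians(40); ax=RZ.apply([-np.sin(th),0,np.cos(th)]); root=own([45,-85,50]); Q=ori(th,0,PSI)
gap=25.  # closed end above TCP along beaker axis: set when grasped
for d in map(float,sys.argv[1:]): # d: distance of beaker inside along peg from root (seated 118)
    P=root+ax*(d+4-gap); print(d,P.round(1),end=' '); delta(P,Q)
E
python3 bk.py 260 235 130 118; python3 -c "
from h import *
cv2.imwrite('pics/w5.png',arm.get_image('wrist'))"
```

```text
clock: 7.5
position: [433.1, -138.8, 84.4]
ee_rot: [-0.065, 0.998, 0.0, 0.001]
contact_force: [0.1, 1.3, 0.1]
gripper_width: 84.6
grasp_force: 0.0
clock: 8.1
position: [434.3, -139.2, 86.5]
ee_rot: [-0.064, 0.998, 0.0, 0.003]
contact_force: [-0.7, 1.9, 4.8]
gripper_width: 55.7
grasp_force: 62.4
260.0 [ 510.9 -125.2  233.1] t 8.1 at [ 434.3 -139.2   86.5] d [ -78.6    4.1 -146.1] w [-0.    -0.692 -0.   ] rows 4.6
235.0 [ 526.8 -123.1  213.9] t 8.1 at [ 434.3 -139.2   86.5] d [ -94.6    4.1 -126.9] w [-0.    -0.692 -0.   ] rows 4.6
130.0 [ 593.8 -114.4  133.5] t 8.1 at [ 434.3 -139.2   86.5] d [-161.6    4.1  -46. ] w [-0.    -0.692 -0.   ] rows 4.6
118.0 [ 601.4 -113.4  124.3] t 8.1 at [ 434.3 -139.2   86.5] d [-169.2    4.1  -36.8] w [-0.    -0.692 -0.   ] rows 4.6
```

```bash
python3 jog.py '0 0 -20 0 0 0; 0 0 -50 0 0 0; 0 0 -90 0 -.1 0; -10 1 -125 0 -.23 0; -30 2 -155 0 -.36 0; -50 3 -162 0 -.5 0; -60 4 -162 0 -.62 0; -66 4 -162 0 -.692 0; -66 4 -162 0 -.692 0; -66 4 -162 0 -.692 0'
python3 bk.py 280 235 130 118; python3 -c "
from h import *
a=[arm.get_image(n) for n in ('side','wrist')]
a[0]=cv2.resize(a[0][200:420,180:440],None,fx=1.5,fy=1.5); a[1]=cv2.resize(a[1],(440,330));cv2.imwrite('pics/w6.png',np.hstack([a[0],a[1]])[:,:800])"
```

```text
clock: 9.15
position: [497.7, -127.1, 247.6]
ee_rot: [-0.06, 0.938, 0.022, 0.339]
contact_force: [0.6, 1.2, -0.4]
gripper_width: 55.6
grasp_force: 64.2
280.0 [ 498.1 -126.8  248.4] t 9.2 at [ 497.7 -127.1  247.6] d [-0.9  0.3 -0.3] w [-0.    -0.004 -0.   ] rows 0.0
235.0 [ 526.8 -123.1  213.9] t 9.2 at [ 497.7 -127.1  247.6] d [-1.1  0.3 44.7] w [-0.    -0.004 -0.   ] rows 0.9
130.0 [ 593.8 -114.4  133.5] t 9.2 at [ 497.7 -127.1  247.6] d [ -1.5   0.3 149.7] w [-0.    -0.004 -0.   ] rows 3.0
118.0 [ 601.4 -113.4  124.3] t 9.2 at [ 497.7 -127.1  247.6] d [ -1.5   0.3 161.7] w [-0.    -0.004 -0.   ] rows 3.2
```

View pics/w6.png

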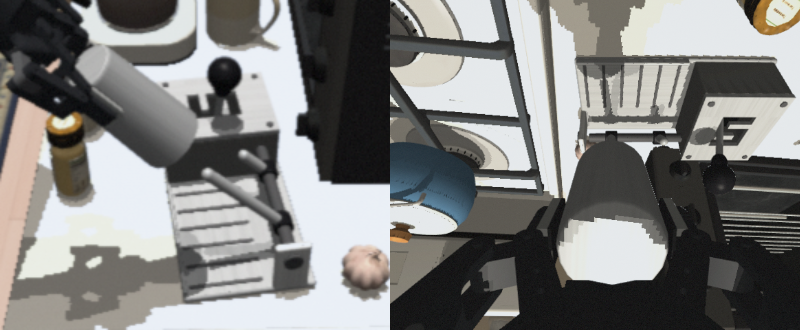

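The beaker is lined up with the peg: in the side crop the peg axis from root (283,222) to tip (205,173) runs into the mouth. I slide it on.

```bash
python3 jog.py '0 0 20 0 0 0; -1 0 45 0 0 0; -1 0 65 0 0 0; -1 0 85 0 0 0; -1 0 105 0 0 0; -1 0 125 0 0 0; -1 0 140 0 0 0; -1 0 150 0 0 0; -1 0 150 0 0 0'
python3 jog.py '0 0 3 0 0 0; 0 0 6 0 0 0; 0 0 8 0 0 0; 0 0 9 0 0 0;0 0 9 0 0 0'
python3 bk.py 118
```

```text
clock: 10.15
position: [594.7, -114.5, 131.2]
ee_rot: [-0.06, 0.939, 0.022, 0.339]
contact_force: [-0.2, 0.4, -0.5]
gripper_width: 55.9
grasp_force: 64.1
clock: 10.65
position: [599.6, -113.9, 125.8]
ee_rot: [-0.06, 0.938, 0.022, 0.34]
contact_force: [-0.4, 0.2, -1.2]
gripper_width: 55.6
grasp_force: 64.2
118.0 [ 601.4 -113.4  124.3] t 10.7 at [ 599.6 -113.9  125.8] d [-0.5  0.2  2.3] w [-0.    -0.003 -0.001] rows 0.0
```

```bash
python3 jog.py '0 0 1 0 0 0; 0 0 2 0 0 0; 0 0 2.5 0 0 0; 0 0 2.5 0 0 0'
python3 jog.py '0 0 1 0 0 0; 0 0 1.5 0 0 0; 0 0 1.5 0 0 0'
python3 bk.py 118
```

```text
clock: 11.05
position: [600.3, -113.9, 124.7]
ee_rot: [-0.06, 0.938, 0.022, 0.34]
contact_force: [-9.0, -1.0, 8.6]
gripper_width: 55.9
grasp_force: 65.6
clock: 11.35
position: [600.6, -113.9, 124.4]
ee_rot: [-0.06, 0.938, 0.022, 0.34]
contact_force: [-14.6, -1.3, 16.1]
gripper_width: 55.9
grasp_force: 66.7
118.0 [ 601.4 -113.4  124.3] t 11.3 at [ 600.6 -113.9  124.4] d [-0.6  0.4  0.6] w [ 0.    -0.002 -0.001] rows 0.0
```

```bash
python3 jog.py '0 0 -2 0 0 0; 3 0 -3 0 0 0; 6 0 -3 0 0 0; 9 0 -3 0 0 0; 12 0 -3 0 0 0; 12 0 -3 0 0 0'
python3 jog.py '2 0 0 0 0 0; 4 0 0 0 0 0; 4 0 0 0 0 0'
```

```text
clock: 11.95
position: [592.1, -115.5, 118.2]
ee_rot: [-0.06, 0.938, 0.021, 0.341]
contact_force: [-1.7, -0.6, 4.5]
gripper_width: 55.7
grasp_force: 64.8
clock: 12.25
position: [589.3, -116.0, 115.8]
ee_rot: [-0.06, 0.938, 0.021, 0.341]
contact_force: [-2.2, -0.1, 5.4]
gripper_width: 55.6
grasp_force: 64.8
```

```bash
python3 jog.py '0 0 0 0 0 0;0 0 0 0 0 0;0 0 0 0 0 0;0 0 0 0 0 0;0 0 0 0 0 0;0 0 0 0 0 0' 84
python3 jog.py '0 0 -5 0 0 0; 0 0 -15 0 0 0; 0 0 -30 0 0 0; 0 0 -55 0 0 0; 0 0 -90 0 0 0;0 0 -120 0 0 0; 0 0 -120 0 0 0'
python3 -c "
from h import *
a=[arm.get_image(n) for n in ('side','wrist')]
a[0]=cv2.resize(a[0][200:420,180:440],None,fx=1.5,fy=1.5); a[1]=cv2.resize(a[1],(440,330));cv2.imwrite('pics/w7.png',np.hstack([a[0],a[1]])[:,:800])
k=knob(0,-.25);Q=ori(.436,-.17);z=Q.apply([0,0,1]);delta(k-90*z,Q);delta(k+2*z,Q)"
```

```text
clock: 12.85
position: [588.0, -115.3, 114.5]
ee_rot: [-0.06, 0.938, 0.022, 0.34]
contact_force: [0.3, 0.2, 0.2]
gripper_width: 84.1
grasp_force: 0.0
clock: 13.55
position: [510.5, -125.4, 210.1]
ee_rot: [-0.061, 0.937, 0.022, 0.342]
contact_force: [0.1, 0.2, -0.5]
gripper_width: 83.9
grasp_force: 0.0
t 13.7 at [ 511.6 -125.1  207.6] d [-65.6 114.1  30.4] w [-0.144  0.26   0.091] rows 2.7
t 13.7 at [ 511.6 -125.1  207.6] d [-42.7 128.2 118.4] w [-0.144  0.26   0.091] rows 3.6
```

View pics/w7.png

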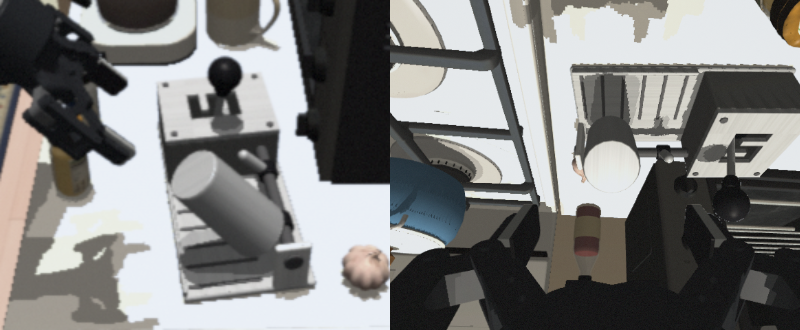

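The beaker hangs seated on the long peg with its wall leaning on it, and the lever hasn't moved (knob at (330,250) in side). Back to the lever.

```bash
python3 jog.py '0 25 -20 0 .05 0; -20 60 -10 -.05 .12 .03; -45 95 10 -.1 .2 .06; -60 114 25 -.144 .26 .091; -66 114 30 -.144 .26 .091; -66 114 30 -.144 .26 .091; -66 114 30 -.144 .26 .091' 62
python3 - <<'E'
from h import *
k=knob(0.0,-.25);Q=ori(.436,-.17);z=Q.apply([0,0,1]);delta(k+2*z,Q)
im=arm.get_image('wrist');g=im.max(2);u,v=proj('wrist',k)[0].astype(int);print(u,v)
m=np.zeros_like(g);w=45;m[v-w:v+w,u-w:u+w]=(g[v-w:v+w,u-w:u+w]<45)*255
m=cv2.morphologyEx(m,cv2.MORPH_OPEN,np.ones((25,25)));c=max(cv2.findContours(m,0,2)[0],key=cv2.contourArea);print(cv2.minEnclosingCircle(c))
cv2.imwrite('pics/w8.png',im)
E
```

```text
clock: 14.35
position: [565.5, -3.7, 224.1]
ee_rot: [-0.044, 0.973, 0.096, 0.207]
contact_force: [-0.7, 0.7, -0.7]
gripper_width: 61.9
grasp_force: 0.0
t 14.3 at [565.5  -3.7 224.1] d [-2.   1.1 90.4] w [-0.001 -0.005 -0.001] rows 1.8
323 253
((324.5, 245.38571166992188), 24.208688735961914)
```

```bash
python3 jog.py '0 1 25 0 0 0; -1 1 50 0 0 0; -1 1 70 0 0 0; -1 1 84 0 0 0; -1 1 90 0 0 0; -1 1 90 0 0 0'
python3 jog.py '0 0 0 0 0 0;0 0 0 0 0 0;0 0 0 0 0 0;0 0 0 0 0 0;0 0 0 0 0 0;0 0 0 0 0 0' 30
python3 lev.py .436 0 -.25 -.1 -.25 -.2 -.25 -.3 -.25 -.38 -.25
```

```text
clock: 15.0
position: [602.7, 16.1, 145.5]
ee_rot: [-0.044, 0.972, 0.096, 0.208]
contact_force: [-1.2, 0.1, -0.5]
gripper_width: 62.3
grasp_force: 0.0
clock: 15.6
position: [603.3, 16.0, 147.6]
ee_rot: [-0.044, 0.972, 0.097, 0.21]
contact_force: [-3.1, -3.2, 6.5]
gripper_width: 35.0
grasp_force: 59.5
grip own [  0.4 -32.3 129.3] 133.3 f 0.003 s -0.244
0.0 -0.25 t 15.6 at [603.3  16.  147.6] d [ 1.8 -0.5  2.9] w [-0.005  0.     0.002] rows 0.1
-0.1 -0.25 t 15.6 at [603.3  16.  147.6] d [13.4 -0.6 -1.9] w [-0.005  0.     0.002] rows 0.3
-0.2 -0.25 t 15.6 at [603.3  16.  147.6] d [25.5 -0.9 -5.5] w [-0.005  0.     0.002] rows 0.5
-0.3 -0.25 t 15.6 at [603.3  16.  147.6] d [37.9 -1.4 -7.8] w [-0.005  0.     0.002] rows 0.8
-0.38 -0.25 t 15.6 at [603.3  16.  147.6] d [47.9 -2.  -8.8] w [-0.005  0.     0.002] rows 1.0
```

```bash
python3 jog.py '2 0 -.5 0 0 0; 4 0 -1.5 0 0 0; 7 0 -2.5 0 0 0; 10 0 -3.8 0 0 0; 12 0 -4.8 0 0 0; 15 0 -5.5 0 0 0; 18 -.3 -6.3 0 0 0; 21 -.4 -7.2 0 0 0; 24 -.5 -8 0 0 0'
python3 jog.py '3 0 -.6 0 0 0; 6 -.3 -1.2 0 0 0; 9 -.5 -1.9 0 0 0; 12 -.5 -2.5 0 0 0; 15 -.7 -2.9 0 0 0; 18 -.8 -3.2 0 0 0; 20 -1 -3.5 0 0 0; 22 -1 -3.7 0 0 0;22 -1 -3.7 0 0 0'
python3 lev.py .436 -.38 -.25 -.38 -.12 -.38 0 -.38 .12 -.38 .25
```

```text
clock: 16.5
position: [581.1, 13.7, 145.9]
ee_rot: [-0.044, 0.971, 0.097, 0.213]
contact_force: [3.2, 0.3, 6.7]
gripper_width: 35.3
grasp_force: 60.8
clock: 17.4
position: [557.5, 11.0, 138.3]
ee_rot: [-0.044, 0.972, 0.097, 0.21]
contact_force: [1.0, 1.5, 7.9]
gripper_width: 35.1
grasp_force: 59.9
grip own [-45.7 -31.3 120.1] 132.3 f -0.364 s -0.239
-0.38 -0.25 t 17.4 at [557.5  11.  138.3] d [ 2.1 -1.4  2.2] w [-0.003  0.001  0.   ] rows 0.1
-0.38 -0.12 t 17.4 at [557.5  11.  138.3] d [ 3.2 15.3  1.7] w [ 0.079  0.001 -0.038] rows 0.6
-0.38 0.0 t 17.4 at [557.5  11.  138.3] d [ 4.3 30.6  3.2] w [ 0.155  0.001 -0.074] rows 1.1
-0.38 0.12 t 17.4 at [557.5  11.  138.3] d [ 5.5 45.7  6.5] w [ 0.231  0.001 -0.109] rows 1.7
-0.38 0.25 t 17.4 at [557.5  11.  138.3] d [ 6.8 61.4 12.1] w [ 0.314  0.001 -0.148] rows 2.3
```

```bash
python3 jog.py '1 8 0 .04 0 -.02; 2 15 0 .08 0 -.04; 2.5 23 .5 .115 0 -.055; 3 30 1.5 .155 0 -.074; 3.5 38 3 .19 0 -.09; 4 46 5 .231 0 -.109; 5 54 7 .27 0 -.13; 5.5 62 10 .314 0 -.148; 5.5 63 10 .314 0 -.148; 5.5 63 10 .314 0 -.148'
python3 lev.py .436 -.38 .25
python3 jog.py '0 0 0 0 0 0;0 0 0 0 0 0;0 0 0 0 0 0' 62
python3 jog.py '0 0 -15 0 0 0; 0 0 -40 0 0 0; 0 0 -80 0 0 0; 0 0 -110 0 0 0; 0 0 -110 0 0 0; 0 0 -110 0 0 0; 0 0 -110 0 0 0'
python3 -c "
from h import *
a=[arm.get_image(n) for n in ('side','wrist')]
a[0]=cv2.resize(a[0][200:420,180:440],None,fx=1.5,fy=1.5); a[1]=cv2.resize(a[1],(440,330));cv2.imwrite('pics/w9.png',np.hstack([a[0],a[1]])[:,:800])
print(proj('side',[knob(-.38,.25),knob(-.38,.2)]))"
```

```text
clock: 18.4
position: [540.5, 66.8, 136.1]
ee_rot: [-0.08, 0.972, -0.079, 0.207]
contact_force: [-12.0, -4.9, -5.6]
gripper_width: 33.7
grasp_force: 59.8
grip own [-55.4  26.9 117.9] 133.0 f -0.439 s 0.203
-0.38 0.25 t 18.4 at [540.5  66.8 136.1] d [-8.   5.4  3.3] w [-0.012 -0.029  0.003] rows 0.2
clock: 18.7
position: [549.0, 73.7, 142.5]
ee_rot: [-0.083, 0.97, -0.073, 0.215]
contact_force: [0.5, -0.8, -0.1]
gripper_width: 62.1
grasp_force: 0.0
clock: 19.4
position: [501.5, 85.0, 240.6]
ee_rot: [-0.083, 0.971, -0.073, 0.214]
contact_force: [0.1, -0.4, 0.0]
gripper_width: 61.9
grasp_force: 0.0
[[293.40287145 232.42174358]
 [293.48802717 234.03314166]]
```

View pics/w9.png

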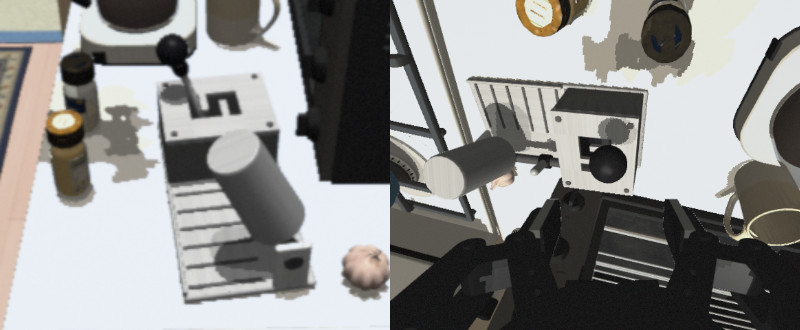

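The beaker hangs with the pegs up; the knob is at about (296,232) in side and (316,239) in wrist. I'll measure the lever angle before handing in.

Run:
```python
from h import *
K=knob(-.38,.25); V=[]
for n,w,th in [('wrist',45,40),('side',17,60),('scene',20,50)]:
    c=cal(n); im=arm.get_image(n); g=cv2.GaussianBlur(im.max(2),(3,3),0); u,v=proj(n,K,c)[0].astype(int)
    cir=cv2.HoughCircles(im.max(2)[v-w-15:v+w+15,u-w-15:u+w+15],cv2.HOUGH_GRADIENT,1,20,param1=80,param2=8,minRadius={'wrist':20,'side':9,'scene':8}[n],maxRadius={'wrist':40,'side':15,'scene':16}[n])
    print(n,(u,v),None if cir is None else (cir[0,:3]+[u-w-15,v-w-15,0]).round(1).tolist())
    for f,s in [(-.38,.25),(-.38,.2),(-.38,.15),(-.34,.25),(-.42,.25)]: print('   ',f,s,proj(n,knob(f,s),c)[0].round(1))
print(arm.read_state()['clock'])
```

```text
wrist (np.int64(323), np.int64(235)) [[317.5, 238.5, 27.1], [338.5, 185.5, 25.7], [334.5, 207.5, 33.8]]
    -0.38 0.25 [323.9 235.3]
    -0.38 0.2 [314.4 234.8]
    -0.38 0.15 [304.8 234.3]
    -0.34 0.25 [323.4 242.2]
    -0.42 0.25 [324.5 228.2]
side (np.int64(293), np.int64(232)) [[295.5, 233.5, 11.0], [297.5, 212.5, 13.2], [315.5, 236.5, 11.8]]
    -0.38 0.25 [293.4 232.4]
    -0.38 0.2 [293.5 234. ]
    -0.38 0.15 [293.7 235.8]
    -0.34 0.25 [296.1 231.3]
    -0.42 0.25 [290.7 233.6]
scene (np.int64(333), np.int64(247)) [[336.5, 245.5, 11.0], [351.5, 266.5, 15.4], [321.5, 267.5, 13.0]]
    -0.38 0.25 [333.8 247.9]
    -0.38 0.2 [336.7 246. ]
    -0.38 0.15 [339.5 244.3]
    -0.34 0.25 [331.7 246.1]
    -0.42 0.25 [336.  249.9]
19.65
```

The side angle is about 0.21, short of the notch's 0.25. I regrasp centred on the notch so the fingers pull the knob across.

```bash
python3 -c "
from h import *
k=knob(-.37,.26);Q=ori(.436,.17);z=Q.apply([0,0,1]);delta(k-60*z,Q);delta(k+1*z,Q)"
```

```text
t 19.6 at [501.8  84.6 240.5] d [ 2.5  2.2 53.8] w [-0.006 -0.013  0.006] rows 1.1
t 19.6 at [501.8  84.6 240.5] d [  1.7   2.6 114.8] w [-0.006 -0.013  0.006] rows 2.3
```

```bash
python3 jog.py '1 2 20 0 0 0; 2 2.5 50 0 0 0; 2 2.5 80 0 0 0; 2 2.5 100 0 0 0; 2 2.5 110 0 0 0; 2 2.5 114 0 0 0; 2 2.5 114 0 0 0'
python3 jog.py '0 0 0 0 0 0;0 0 0 0 0 0;0 0 0 0 0 0;0 0 0 0 0 0;0 0 0 0 0 0;0 0 0 0 0 0' 30
python3 lev.py .436 -.37 .26
```

```text
clock: 20.35
position: [549.7, 74.5, 140.1]
ee_rot: [-0.081, 0.971, -0.072, 0.213]
contact_force: [0.6, -0.2, 0.6]
gripper_width: 62.3
grasp_force: 0.0
clock: 20.95
position: [549.7, 75.4, 142.2]
ee_rot: [-0.083, 0.97, -0.073, 0.215]
contact_force: [-2.6, -3.3, 6.3]
gripper_width: 35.5
grasp_force: 59.3
grip own [-45.1  34.2 124. ] 136.3 f -0.349 s 0.253
-0.37 0.26 t 20.9 at [549.7  75.4 142.2] d [3.1 0.5 6.1] w [ 0.005 -0.012  0.   ] rows 0.1
```

```bash
python3 jog.py '1 0 0 0 0 0; 2 .5 0 0 0 0; 2 .5 0 0 0 0'
python3 lev.py .436 -.37 .26
python3 jog.py '0 0 0 0 0 0;0 0 0 0 0 0;0 0 0 0 0 0;0 0 0 0 0 0' 62
python3 jog.py '0 0 -15 0 0 0; 0 0 -40 0 0 0; 0 0 -80 0 0 0; 0 0 -110 0 0 0; 0 0 -110 0 0 0; 0 0 -110 0 0 0; 0 0 -110 0 0 0'
python3 - <<'E'
from h import *
K=knob(-.38,.25)
for n,w in [('wrist',60),('side',32),('scene',35)]:
    c=cal(n); im=arm.get_image(n); u,v=proj(n,K,c)[0].astype(int)
    cir=cv2.HoughCircles(im.max(2)[v-w:v+w,u-w:u+w],cv2.HOUGH_GRADIENT,1,20,param1=80,param2=8,minRadius={'wrist':20,'side':9,'scene':8}[n],maxRadius={'wrist':40,'side':15,'scene':16}[n])
    print(n,(cir[0,:2]+[u-w,v-w,0]).round(1).tolist())
    for f,s in [(-.38,.25),(-.38,.2),(-.34,.25)]: print('   ',f,s,proj(n,knob(f,s),c)[0].round(1))
cv2.imwrite('pics/fin.png',arm.get_image('side'))
a=cv2.imread('pics/side3.png').astype(int);b=cv2.imread('pics/fin.png').astype(int)
d=abs(a-b).max(2)
for nm,(x0,y0,x1,y1) in dict(jar2=(210,275,240,330),jar1=(220,240,245,285),garlic=(408,362,442,392),mug=(320,175,366,228)).items(): print(nm,d[y0:y1,x0:x1].mean().round(1),(d[y0:y1,x0:x1]>40).mean().round(3))
print(arm.read_state()['clock'])
E
```

```text
clock: 21.25
position: [548.7, 75.3, 141.8]
ee_rot: [-0.083, 0.971, -0.073, 0.214]
contact_force: [0.4, -4.4, 7.0]
gripper_width: 34.9
grasp_force: 59.9
grip own [-46.1  34.3 123.6] 136.3 f -0.357 s 0.254
-0.37 0.26 t 21.2 at [548.7  75.3 141.8] d [2.  0.3 6.2] w [ 0.005 -0.013  0.   ] rows 0.1
clock: 21.65
position: [547.1, 76.2, 139.7]
ee_rot: [-0.084, 0.971, -0.072, 0.212]
contact_force: [0.1, -0.1, -0.2]
gripper_width: 62.2
grasp_force: 0.0
clock: 22.35
position: [500.4, 86.8, 238.1]
ee_rot: [-0.084, 0.971, -0.073, 0.212]
contact_force: [-0.2, 0.5, -0.7]
gripper_width: 61.8
grasp_force: 0.0
wrist [[320.5, 239.5, 28.1], [326.5, 214.5, 38.3]]
    -0.38 0.25 [319.7 238.4]
    -0.38 0.2 [310.2 237.9]
    -0.34 0.25 [319.3 245.3]
side [[293.5, 231.5, 11.0], [296.5, 211.5, 14.4]]
    -0.38 0.25 [293.4 232.4]
    -0.38 0.2 [293.5 234. ]
    -0.34 0.25 [296.1 231.3]
scene [[337.5, 251.5, 15.4], [320.5, 264.5, 15.4]]
    -0.38 0.25 [333.8 247.9]
    -0.38 0.2 [336.7 246. ]
    -0.34 0.25 [331.7 246.1]
jar2 29.4 0.244
jar1 20.6 0.144
garlic 1.4 0.0
mug 1.7 0.0
22.55
```

```bash
python3 jog.py '0 0 0 0 0 0;0 0 0 0 0 0;0 0 0 0 0 0;0 0 0 0 0 0;0 0 0 0 0 0'
python3 - <<'E'
from h import *
g=lambda f:cv2.GaussianBlur(cv2.imread(f),(3,3),0)
a,b=g('pics/side0.png'),arm.get_image('side'); b=cv2.GaussianBlur(b,(3,3),0)
for x0,y0,x1,y1 in [(209,272,239,300),(219,234,246,258)]:
    r=cv2.matchTemplate(b[y0-10:y1+10,x0-10:x1+10],a[y0:y1,x0:x1],cv2.TM_CCOEFF_NORMED); print(cv2.minMaxLoc(r)[1],cv2.minMaxLoc(r)[3])
f=g('pics/fin.png'); print('beaker motion',abs(f.astype(int)-b)[280:370,310:390].mean())
E
```

```text
clock: 23.05
position: [500.9, 87.2, 239.2]
ee_rot: [-0.083, 0.971, -0.072, 0.213]
contact_force: [0.1, 0.5, 0.3]
gripper_width: 62.0
grasp_force: 0.0
0.9871395826339722 (10, 10)
0.9970085024833679 (10, 10)
beaker motion 0.4073611111111111
```

The jar caps haven't moved and the beaker hangs still, so I hand the job in.

```bash
python3 -c "
from bench import arm
print(arm.job_done())"
```

```text
the job is handed in; nothing more can be done
None
```

I handed the job in at about 23 s: the lever is at the left end of the near row, the beaker is hanging still on the long peg, and images show the jars, mug and garlic where they were; no verdict came back.

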